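# Seat a square biscuit tin in the bow-tying stand

### The job

The square biscuit tin is lying on its side: first stand it upright on its base on the table and let go of it. Then take it again and seat it, lid up, fully home in the square pocket of the bow-tying stand; the pocket has been left turned at an unknown angle, so rest the tin on it, press and turn it a little at a time until it drops in. Let go, and leave the mug, the gift box and the ribbon spool where they are.

Things in the scene. Friction and masses are not known exactly. Their poses are not given: they have to be found in the camera images.
- tin_mid (a point): Centre (and mass centre) of the loose square biscuit tin: bare metal, flush paper band round the lower half, dark groove under the lid; 112 mm long, 56 x 56 mm across, 0.25 to 0.5 kg. x runs along it from base to lid; y, z square to its sides. It starts lying on a side, this point 28 mm above the table (56 mm when standing). The sides can be gripped anywhere.
- tin_base (a point): Centre of the tin's base face, 56 mm from tin_mid towards the base; same axes as tin_mid.
- pocket (a point): Centre of the square pocket's mouth, 50 mm above the table, z up, on the head's turning axis. Pocket 60 x 60 mm (4 mm wider than the tin), 14 mm deep, 2 mm bevel at the mouth, sides parallel to the head's. The axes are the foot's, NOT the pocket's: the head is turned about z by an unmeasured angle of up to 35 degrees either way. Tin fully home: tin_base 14 mm below this point.
- stand: The bow-tying stand's fixed foot, round dark iron, 156 mm diameter, 26 mm high; origin at the centre of its underside on the table, z up. On it sits the head, a pale wooden block 104 x 104 x 24 mm with the pocket in its top, locked very stiffly (about 3 N m to turn). A small clamp knob sticks out to 102 mm from the centre on the foot's -x side, 10 mm above the table.
- mug: White mug, bystander: 82 mm diameter, 95 mm high, origin at the centre of its underside, handle on its +y side.
- giftbox: Brown kraft gift box with dark bands, bystander: 150 x 110 x 40 mm (x, y, z), origin at the centre of its underside.
- spool: Ribbon spool lying flat, bystander: 90 mm diameter, 40 mm high, origin at the centre of its underside.
Not all that is in view belongs to the job. Several things look just like the part that bears tin_mid: the one meant starts farthest to the robot's right. What is shaped like the stand but red is not meant.

How it is judged:
By the outcome, as a careful person would: the job done as asked, in the order asked, and still so for the second after the job is handed in, with the robot touching nothing.
It also fails if it takes over 61 s, if anything falls off the work surface, if the arm or the gripper's body presses on something with over 40 N, if the wrist force passes 120 N, or if a joint passes its speed limit or range.

### The arm

A 6-joint arm with a two-finger parallel gripper is mounted at the origin on the work surface. World frame = base frame: x ahead of the robot, y to its left, z up, the work surface at z = 0. Lengths are in m, angles in degrees, forces in N, time in s.
With the tool pointing down it reaches from about 0.4 to 0.825 m from the base axis. Payload 7 kg.
Tool frame: the origin (TCP) lies at the very end of the fingers, on their centre line; the grasp point (between the pads) lies 19 mm behind it; z points along the fingers, y is the line along which they close (so a half turn about z gives the same grasp; the last joint's range is limited). The gripper opens to 88 mm and grips with 3 to 60 N. Pads are 19 mm wide; open, the fingers measure 130 mm over their backs; the gripper's body (78 mm by 193 mm) begins 47 mm behind the grasp point.
Start: joints at [-57.347, 20.546, 0.682, 0, -70.136, -16.507], TCP at [0.188, -0.648, 0.227] pointing down, gripper open.
Joint ranges: [-176.03, 176.03], [-82.01, 121.73], [-58.28, 71.71], [-173.87, 95.51], [-174.79, -0.11], [-173.66, 173.66]. Speed limits (degrees/s): [136.94, 136.94, 172.46, 180, 180, 180].

### API

Orientations are given as a 3x3 rotation matrix whose columns are the frame's x, y, z axes.
In Python, from workcell import sensors, viewer, arm gives the robot as it stands. The module is installed in compiled form; this text tells all that it offers.
- The arm moves only by the tool jog_arm, never from a script. Its argument "moves" is a list that holds one entry, the list of rows, each a list of 7 numbers: the shift along the tool's x, y, z in units of 500 mm (1.0 is 500 mm), then the turn, a rotation vector about the tool's x, y, z in units of 30 degrees (1.0 is 30 degrees), then the finger opening in mm, from 0 to 87.6. In form: [[[tx, ty, tz, rx, ry, rz, fingers], ...]]. A call has 1 to 5 rows; each row is the pose to reach, as a shift and turn from the pose commanded when the call began, along the tool's axes at that moment; what a row does not reach only later rows make up. A row lasts 1/8 s, in which the tool goes at most 62.5 mm and 10.7 degrees, less where a joint would pass 70% of its speed; a pose out of reach is approached as far as the arm can. A call with a number of a shift or a turn outside -1 to 1 is refused whole. A call with a gripper value outside its range is refused whole. The fingers move at their own pace and stop on an object; the grip force is fixed at half the most. Time passes only in rows, so rows that repeat a pose let the fingers close. It gives the time, the measured TCP pose, the force, the opening and the grip force at its end, in the units of the state.
- sensors.get_obs(): the state, without advancing time (a new reading comes with each control period).
- viewer.grab_frame(name): name is "scene" or "top"; returns the picture (480x640x3 uint8, red, green, blue); there is no depth.
- viewer.calibration(name): a dict with "vertical_fov" (degrees; the focal length in pixels is half the picture's height over the tangent of half this angle, whatever the lens; pixels are square), "cx", "cy" (the principal point, pixels), "world_to_cam" (4x4, takes a point from world to camera coordinates). Camera axes: x right, y down, z forward; pixel columns grow to the right and rows downward; lengths in m; the calibration is good to about 2 mm. A picture is of the moment at which its call begins. calibration takes no time and is no camera call.
- arm.finish_job(): hands the job in; it is judged then, once.
The state is a dict: "time_s": time; "joints": joint angles; "qd": joint speeds; "joint_torque": joint torques, N m; "tool_pos": TCP position; "ee_rot": TCP orientation; "force": force on the tool from outside, world axes, zero at the start; "torque": the same for the moment, N m; "finger_gap": finger opening in m; "grasp_force": force on a finger pad.
Only numpy, scipy, OpenCV 4.12 (cv2) and the standard library are available. Lean on these libraries where they do the work, as an engineer would, in place of code of your own. Each camera call takes 0.05 s, during which the arm holds its last target. There are 200 camera calls.

## Working session

There is one attempt and no reset: what is moved stays moved. The work goes in short steps, Python scripts to look and compute and a tool call to move; the robot and the scene stay as the last step left them, time stands still between calls to the robot, and variables do not carry over. Pictures are saved under pics/ and viewed, at most 10 in all, crops included, and the job is handed in when it is done.

Besides the shell and the picture viewer there is one more tool, called in YAML: its name, and indented under it one key for each argument. jog_arm: Moves the arm, as the interface text tells. Its arguments: {"type":"object","properties":{"moves":{"type":"array"}},"required":["moves"]}

```bash
mkdir -p pics; python3 - <<'E'
from workcell import sensors, viewer
import cv2
for n in("scene","top"):
    f=viewer.grab_frame(n); cv2.imwrite(f"pics/{n}0.png",f[:,:,::-1])
    print(viewer.calibration(n))
print(sensors.get_obs())
E
```

```text
{'vertical_fov': 43.82308712126139, 'cx': 330.64594495762657, 'cy': 235.9503086620568, 'world_to_cam': array([[ 0.27632157,  0.9610259 , -0.00869597, -0.16173329],
       [ 0.71407255, -0.21135474, -0.6674051 , -0.36360551],
       [-0.64323152,  0.17820887, -0.74464408,  2.04586186],
       [ 0.        ,  0.        ,  0.        ,  1.        ]])}
{'vertical_fov': 47.52933223949196, 'cx': 315.8721929448412, 'cy': 239.602128522474, 'world_to_cam': array([[ 0.00491978, -0.99980578, -0.01908375,  0.01415703],
       [-0.9960915 , -0.00321667, -0.08826873,  0.54227045],
       [ 0.0881902 ,  0.01944342, -0.99591387,  1.24689335],
       [ 0.        ,  0.        ,  0.        ,  1.        ]])}
{'time_s': 0.1, 'joints': array([-5.73477846e+01,  2.05863842e+01,  6.39437380e-01, -1.71205151e-02,
       -7.01363070e+01, -1.65075490e+01]), 'qd': array([-0.08516997, -0.02053985,  0.03302533,  0.01984643,  0.09650794,
        0.01646573]), 'joint_torque': array([-2.32974475e-03, -5.84161341e+01,  2.93750310e+01,  7.01576516e+00,
        1.01358601e-02, -3.58158593e-05]), 'tool_pos': array([ 0.18754956, -0.64796728,  0.22573216]), 'ee_rot': array([[-9.60590919e-01, -2.77965442e-01, -5.47351786e-04],
       [-2.77965944e-01,  9.60589945e-01,  1.37502777e-03],
       [ 1.43570420e-04,  1.47298434e-03, -9.99998905e-01]]), 'force': array([ 0.94314078, -0.33954798, -0.20225247]), 'torque': array([-0.0067006 , -0.02488059, -0.00402199]), 'grasp_force': 0.0, 'finger_gap': 0.08757495466671184}
```

View pics/scene0.png

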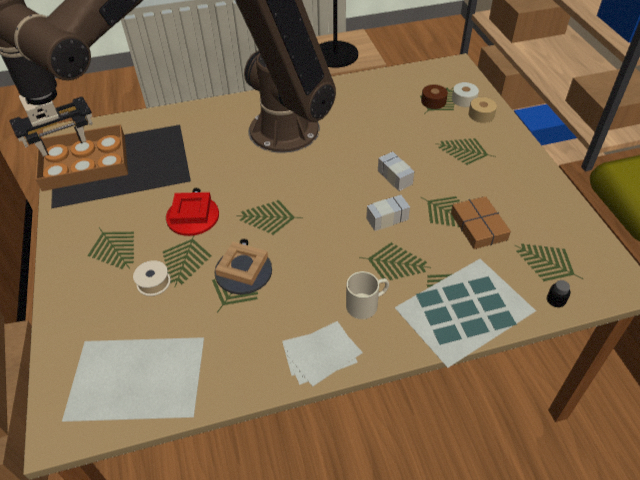

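View pics/top0.png

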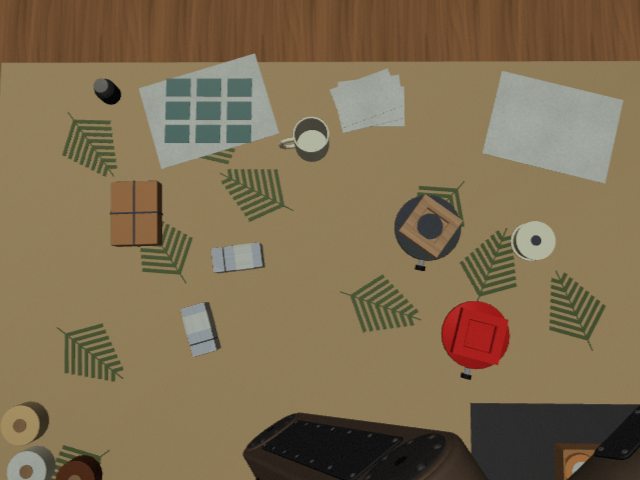

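Two candidate tins in the top view: (237,257) is the farther right, with its groove (lid) on the left end near (224,258). The other is at (199,329). The real stand is the dark one at (428,227), with its head turned; the red one is the decoy. Next I'll zoom in and measure.

```bash
cat > h.py <<'E'
import numpy as np, cv2
from workcell import sensors, viewer
def cam(n):
    c=viewer.calibration(n); f=240/np.tan(np.radians(c["vertical_fov"]/2))
    return np.array([[f,0,c["cx"]],[0,f,c["cy"]],[0,0,1]]),np.array(c["world_to_cam"])
def ray(n,px,z):
    K,T=cam(n); R,t=T[:3,:3],T[:3,3]; o=-R.T@t
    px=np.atleast_2d(px).astype(float)
    d=np.c_[px,np.ones(len(px))]@np.linalg.inv(K).T@R
    return o+d*((z-o[2])/d[:,2])[:,None]
def proj(n,P):
    K,T=cam(n); p=(np.atleast_2d(P)@T[:3,:3].T+T[:3,3])@K.T
    return p[:,:2]/p[:,2:]
E
python3 - <<'E'
from h import *
a=cv2.imread("pics/top0.png"); b=cv2.imread("pics/scene0.png")
r=lambda i,x,y,w,h:cv2.resize(i[y:y+h,x:x+w],(400,300),interpolation=cv2.INTER_CUBIC)
cv2.imwrite("pics/z.png",np.vstack([np.hstack([r(a,197,227,80,60),r(a,378,182,100,75)]),np.hstack([r(b,348,182,80,60),r(b,198,231,100,75)])]))
print(ray("top",[[237,257]],.056),ray("top",[[430,226],[428,227]],.05))
E
```

```text
[[0.49910603 0.19485803 0.056     ]] [[ 0.57189178 -0.24425085  0.05      ]
 [ 0.56958533 -0.23967761  0.05      ]]
```

View pics/z.png

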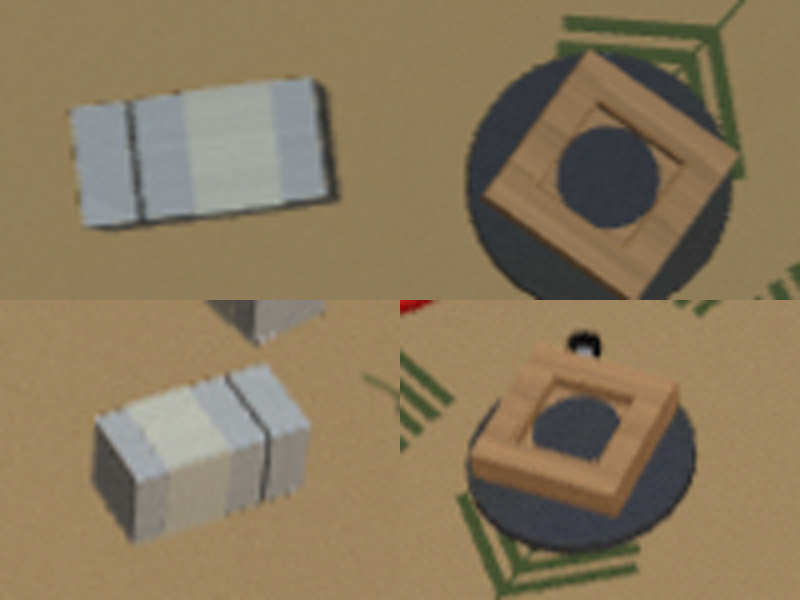

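The crop confirms it: the tin's lid groove is at its left end (+y) and its base faces right. The head's corners in the top view are near (425,195), (463,221), (437,257) and (399,230).

```bash
python3 - <<'E'
from h import *
T=ray("top",[[211,248.4],[260,242.6],[263,266.4],[213.6,272.4]],.056)
print(T,T.mean(0)); ax=(T[0]+T[3]-T[1]-T[2])/2; print("ax len",np.linalg.norm(ax),np.degrees(np.arctan2(ax[1],ax[0])),np.linalg.norm(T[0]-T[3]))
H=ray("top",[[425.5,195],[463,220.75],[437.5,257],[399,230.25]],.05)
print(H,H.mean(0))
for i in range(4):
    d=H[(i+1)%4]-H[i]; print(np.linalg.norm(d),np.degrees(np.arctan2(d[1],d[0])))
# foot circle: dark mask, table
im=cv2.imread("pics/top0.png");k=ray("top",[[420,267]],.01);print("knob",k)
# scene view head
S=ray("scene",[[198+135/4,231+52/4],[198+280/4,231+83/4],[198+217/4,231+195/4],[198+72/4,231+157/4]],.05);print(S,S.mean(0))
U=ray("scene",[[348+265/5,182+65/5],[348+308/5,182+128/5],[348+135/5,182+178/5],[348+95/5,182+120/5]],.056);print(U,U.mean(0))
E
```

```text
[[0.51849101 0.25461543 0.056     ]
 [0.53212283 0.14292639 0.056     ]
 [0.47799716 0.13535185 0.056     ]
 [0.46392016 0.24749309 0.056     ]] [0.49813279 0.19509669 0.056     ]
ax len 0.1127694252349462 97.05696556746256 0.05503367605299675
[[ 0.64335395 -0.2349411   0.05      ]
 [ 0.58413844 -0.31934503  0.05      ]
 [ 0.50119354 -0.26024166  0.05      ]
 [ 0.56194407 -0.17367926  0.05      ]] [ 0.5726575  -0.24705176  0.05      ]
0.10310431778793923 -125.05246037784782
0.10184824450240512 144.52778075774214
0.10575290292452538 54.93836183611633
0.10188514219457381 -36.961865379328536
knob [[ 0.47991407 -0.22725977  0.01      ]]
[[ 0.50992902 -0.25974482  0.05      ]
 [ 0.56542157 -0.17022483  0.05      ]
 [ 0.64747132 -0.22950462  0.05      ]
 [ 0.58928122 -0.31526772  0.05      ]] [ 0.57802578 -0.2436855   0.05      ]
[[0.46721472 0.24892827 0.056     ]
 [0.52283177 0.25436042 0.056     ]
 [0.53215959 0.1463515  0.056     ]
 [0.48191021 0.13921894 0.056     ]] [0.50102907 0.19721478 0.056     ]
```

```bash
cat >> h.py <<'E'
from scipy.spatial.transform import Rotation as R
def tool(yaw,tilt=0):  # yaw: angle of tool y (deg); tilt about tool y
    c,s=np.cos(np.radians(yaw)),np.sin(np.radians(yaw))
    return R.from_matrix(np.array([[-s*-1*-1,c,0],[c,s,0],[0,0,-1]]))*R.from_euler('y',tilt,degrees=True) if False else \
      R.from_matrix(np.column_stack([np.cross([c,s,0],[0,0,-1]),[c,s,0],[0,0,-1]]))*R.from_euler('y',tilt,degrees=True)
def plan(targets):  # [(pos,Rotation)], chained from the present pose
    o=sensors.get_obs(); p,r=o["tool_pos"],R.from_matrix(o["ee_rot"])
    for q,s in targets:
        print(np.round(np.r_[r.inv().apply(np.array(q)-p)/.5,np.degrees((r.inv()*s).as_rotvec())/30],3).tolist()); p,r=np.array(q),s
E
sed -i '/if False/d' h.py; sed -i 's/^      R.from_matrix(np.column/    return R.from_matrix(np.column/' h.py
python3 - <<'E'
from h import *
m=np.array([.4995,.196,.032]); t=tool(187,15); z=t.as_matrix()[:,2]; g=m+.019*z
plan([([.4,-.4,.3],tool(133)),([.52,-.12,.3],tool(160)),([.50,.15,.26],tool(187)),(g-.1*z,t),(g,t)])
print(g,z)
E
```

```text
[-0.546, 0.359, -0.148, 0.003, 0.0, -0.895]
[-0.557, 0.246, 0.0, 0.0, 0.0, -0.9]
[-0.494, 0.222, 0.08, -0.0, 0.0, -0.9]
[-0.133, -0.01, 0.3, -0.0, 0.5, 0.0]
[0.0, 0.0, 0.2, 0.0, 0.0, 0.0]
[0.5000993  0.19111909 0.01364741] [ 0.03154211 -0.25688985 -0.96592583]
```

jog_arm:
  moves:
    - [[-0.546, 0.359, -0.148, 0, 0, -0.9, 87.6], [-0.546, 0.359, -0.148, 0, 0, -0.9, 87.6], [-0.546, 0.359, -0.148, 0, 0, -0.9, 87.6], [-0.546, 0.359, -0.148, 0, 0, -0.9, 87.6], [-0.546, 0.359, -0.148, 0, 0, -0.9, 87.6]]

```text
time_s: 0.72
tool_pos: [0.3866, -0.4149, 0.2959]
ee_rot: [[-0.73, -0.684, -0.0], [-0.684, 0.73, 0.0], [-0.0, 0.0, -1.0]]
force: [1.1, -1.6, 0.1]
finger_gap: 0.088
grasp_force: 0.0
```

jog_arm:
  moves:
    - [[-0.557, 0.246, 0, 0, 0, -0.9, 87.6], [-0.557, 0.246, 0, 0, 0, -0.9, 87.6], [-0.557, 0.246, 0, 0, 0, -0.9, 87.6], [-0.557, 0.246, 0, 0, 0, -0.9, 87.6], [-0.557, 0.246, 0, 0, 0, -0.9, 87.6]]

```text
time_s: 1.35
tool_pos: [0.5051, -0.1343, 0.2955]
ee_rot: [[-0.339, -0.941, -0.0], [-0.941, 0.339, 0.0], [-0.0, 0.0, -1.0]]
force: [0.8, -0.5, -0.2]
finger_gap: 0.0876
grasp_force: 0.0
```

jog_arm:
  moves:
    - [[-0.494, 0.222, 0.08, 0, 0, -0.9, 87.6], [-0.494, 0.222, 0.08, 0, 0, -0.9, 87.6], [-0.494, 0.222, 0.08, 0, 0, -0.9, 87.6], [-0.494, 0.222, 0.08, 0, 0, -0.9, 87.6], [-0.494, 0.222, 0.08, 0, 0, -0.9, 87.6]]

```text
time_s: 1.98
tool_pos: [0.4834, 0.1362, 0.2548]
ee_rot: [[0.127, -0.992, -0.001], [-0.992, -0.127, -0.0], [0.0, 0.001, -1.0]]
force: [-0.1, -0.3, 0.2]
finger_gap: 0.0876
grasp_force: 0.0
```

jog_arm:
  moves:
    - [[-0.133, -0.01, 0.3, 0, 0.5, 0, 87.6], [-0.133, -0.01, 0.3, 0, 0.5, 0, 87.6], [-0.133, -0.01, 0.3, 0, 0.5, 0, 87.6], [-0.133, -0.01, 0.3, 0, 0.5, 0, 87.6], [-0.133, -0.01, 0.3, 0, 0.5, 0, 87.6]]

```text
time_s: 2.6
tool_pos: [0.4814, 0.2001, 0.1066]
ee_rot: [[0.12, -0.992, 0.033], [-0.959, -0.124, -0.256], [0.259, -0.001, -0.966]]
force: [0.1, 0.1, -0.7]
finger_gap: 0.0876
grasp_force: 0.0
```

```bash
python3 - <<'E'
from h import *
cv2.imwrite("pics/a.png",np.hstack([cv2.resize(viewer.grab_frame(n)[y:y+200,x:x+200,::-1],(400,400)) for n,x,y in(("top",130,170),("scene",280,90))]))
o=sensors.get_obs();print(o)
m=np.array([.4995,.196,.032]); t=tool(187,15); z=t.as_matrix()[:,2]; g=m+.019*z
plan([(g,t)])
E
```

```text
{'time_s': 2.7, 'joints': array([ 51.98593867,  16.34394846, -29.60991794,  12.90268624,
       -55.27529411, -53.31442824]), 'qd': array([-0.05014835, -0.41640218, -0.19678272, -0.09353964,  0.27586281,
       -0.16297286]), 'joint_torque': array([ 2.98947450e-01, -4.42770875e+01,  2.19966996e+01,  5.42417988e+00,
       -7.32571408e-01, -1.10943209e-03]), 'tool_pos': array([0.48180858, 0.20014425, 0.10728883]), 'ee_rot': array([[ 0.11890734, -0.99232812,  0.03385182],
       [-0.9590879 , -0.12361287, -0.2546964 ],
       [ 0.25692692, -0.0021816 , -0.96642837]]), 'force': array([0.03375363, 0.32221843, 0.11638278]), 'torque': array([ 0.83952095,  0.21007604, -0.01516165]), 'grasp_force': 0.0, 'finger_gap': 0.08766741246432755}
[-0.026, -0.034, 0.187, -0.005, 0.004, 0.002]
```

View pics/a.png

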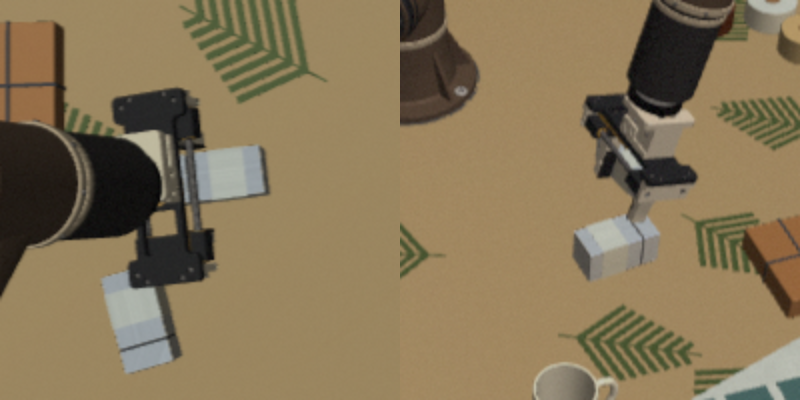

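The view shows the gripper above the target tin, straddling it, with the other tin clear. I'll descend and grip.

jog_arm:
  moves:
    - [[-0.026, -0.034, 0.09, 0, 0, 0, 87.6], [-0.026, -0.034, 0.187, 0, 0, 0, 87.6], [-0.026, -0.034, 0.187, 0, 0, 0, 87.6]]

```text
time_s: 3.08
tool_pos: [0.4982, 0.1879, 0.0109]
ee_rot: [[0.118, -0.993, 0.029], [-0.958, -0.122, -0.26], [0.262, 0.003, -0.965]]
force: [-0.7, -0.1, 0.2]
finger_gap: 0.0876
grasp_force: 0.0
```

jog_arm:
  moves:
    - [[0, 0, 0, 0, 0, 0, 40], [0, 0, 0, 0, 0, 0, 40], [0, 0, 0, 0, 0, 0, 40], [0, 0, 0, 0, 0, 0, 40], [0, 0, 0, 0, 0, 0, 40]]

```text
time_s: 3.7
tool_pos: [0.4999, 0.1915, 0.013]
ee_rot: [[0.121, -0.992, 0.034], [-0.959, -0.125, -0.256], [0.258, -0.002, -0.966]]
force: [-1.5, -0.1, 7.3]
finger_gap: 0.0559
grasp_force: 30.0
```

```bash
python3 - <<'E'
from h import *
def g(m,tilt): t=tool(187.1,tilt); return (np.array(m)+.019*t.as_matrix()[:,2],t)
plan([g([.50,.196,.13],15),g([.50,.196,.13],-13),g([.50,.196,.13],-43),g([.50,.196,.13],-73),g([.5,.196,.13],-75),g([.50,.196,.066],-75)])
E
```

```text
[0.052, -0.002, -0.19, -0.004, 0.001, 0.002]
[-0.018, -0.0, -0.004, 0.0, -0.933, -0.0]
[-0.019, -0.0, -0.005, 0.0, -1.0, 0.0]
[-0.019, -0.0, -0.005, -0.0, -1.0, -0.0]
[-0.001, 0.0, -0.0, 0.0, -0.067, -0.0]
[0.124, 0.0, 0.033, 0.0, 0.0, 0.0]
```

jog_arm:
  moves:
    - [[0.052, -0.002, -0.19, 0, 0, 0, 40], [0.052, -0.002, -0.19, 0, 0, 0, 40], [0.052, -0.002, -0.19, 0, 0, 0, 40]]

```text
time_s: 4.08
tool_pos: [0.5013, 0.1917, 0.1128]
ee_rot: [[0.119, -0.992, 0.036], [-0.96, -0.125, -0.253], [0.255, -0.004, -0.967]]
force: [-0.2, -0.4, -5.3]
finger_gap: 0.0558
grasp_force: 30.0
```

jog_arm:
  moves:
    - [[-0.005, 0, 0, 0, -0.3, 0, 40], [-0.01, 0, -0.002, 0, -0.6, 0, 40], [-0.018, 0, -0.004, 0, -0.93, 0, 40], [-0.018, 0, -0.004, 0, -0.93, 0, 40], [-0.018, 0, -0.004, 0, -0.93, 0, 40]]

```text
time_s: 4.7
tool_pos: [0.4988, 0.1982, 0.1088]
ee_rot: [[0.119, -0.992, -0.029], [-0.968, -0.123, 0.218], [-0.22, 0.002, -0.976]]
force: [-0.2, 0.0, -4.4]
finger_gap: 0.0559
grasp_force: 30.0
```

jog_arm:
  moves:
    - [[-0.005, 0, 0, 0, -0.3, 0, 40], [-0.01, 0, -0.002, 0, -0.6, 0, 40], [-0.019, 0, -0.005, 0, -1, 0, 40], [-0.019, 0, -0.005, 0, -1, 0, 40], [-0.019, 0, -0.005, 0, -1, 0, 40]]

```text
time_s: 5.32
tool_pos: [0.4974, 0.2074, 0.113]
ee_rot: [[0.089, -0.992, -0.087], [-0.73, -0.125, 0.672], [-0.678, 0.004, -0.735]]
force: [0.1, 0.7, -4.4]
finger_gap: 0.0558
grasp_force: 30.0
```

jog_arm:
  moves:
    - [[-0.005, 0, 0, 0, -0.3, 0, 40], [-0.01, 0, -0.002, 0, -0.6, 0, 40], [-0.019, 0, -0.005, 0, -1, 0, 40], [-0.019, 0, -0.005, 0, -1, 0, 40], [-0.019, 0, -0.005, 0, -1, 0, 40]]

```text
time_s: 5.95
tool_pos: [0.4969, 0.2142, 0.1221]
ee_rot: [[0.036, -0.992, -0.122], [-0.296, -0.128, 0.946], [-0.954, 0.002, -0.299]]
force: [-0.7, 0.5, -4.0]
finger_gap: 0.0559
grasp_force: 30.0
```

```bash
python3 - <<'E'
from h import *
cv2.imwrite("pics/b.png",np.hstack([cv2.resize(viewer.grab_frame(n)[y:y+200,x:x+200,::-1],(400,400)) for n,x,y in(("top",130,170),("scene",280,90))]))
o=sensors.get_obs();print(o["joints"],o["tool_pos"],o["ee_rot"],o["force"],o["torque"])
def g(m,tilt): t=tool(187.1,tilt); return (np.array(m)+.019*t.as_matrix()[:,2],t)
plan([g([.5,.196,.13],-75),g([.50,.196,.066],-75)])
E
```

```text
[ -7.3053071   35.58740449  -8.85541474 -67.56251678 -87.87294033
  46.42786898] [0.49731962 0.21447952 0.12408936] [[ 0.0407595  -0.99179545 -0.12116291]
 [-0.29551263 -0.12780468  0.94675142]
 [-0.95446894 -0.00278395 -0.29829734]] [-0.63692725  0.06198623 -4.56786557] [-4.58390902 -0.44159708  0.05321114]
[-0.002, -0.001, -0.001, 0.006, -0.079, 0.007]
[0.124, 0.0, 0.033, 0.0, 0.0, 0.0]
```

View pics/b.png

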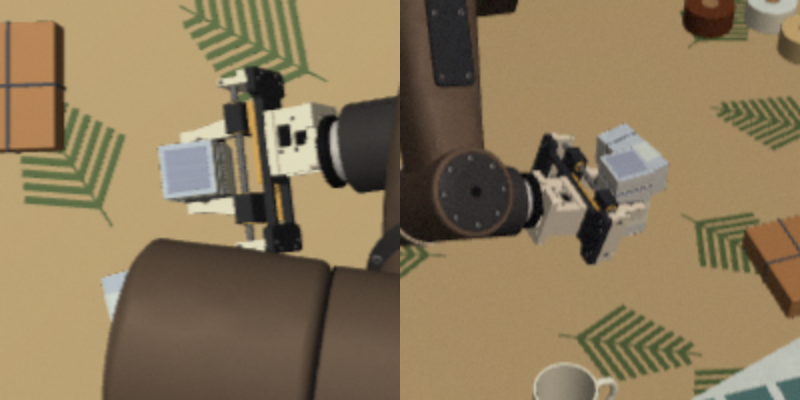

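The tin is held upright with its lid up (lid face at about (190,168) in the left crop). I'll level it and lower it gently.

jog_arm:
  moves:
    - [[0.06, -0.001, 0.016, 0.006, -0.08, 0.007, 40], [0.122, -0.001, 0.016, 0.006, -0.08, 0.007, 40], [0.122, -0.001, 0.016, 0.006, -0.08, 0.007, 40], [0.122, -0.001, 0.016, 0.006, -0.08, 0.007, 40], [0.122, -0.001, 0.016, 0.006, -0.08, 0.007, 40]]

```text
time_s: 6.68
tool_pos: [0.4998, 0.2036, 0.0641]
ee_rot: [[0.032, -0.993, -0.117], [-0.253, -0.121, 0.96], [-0.967, -0.001, -0.255]]
force: [-0.9, 0.2, -4.6]
finger_gap: 0.056
grasp_force: 30.0
```

```bash
python3 - <<'E'
from h import *
o=sensors.get_obs();r=o["ee_rot"];print(o["tool_pos"]-.019*r[:,2],r,o["force"])
def g(m,tilt): t=tool(187.1,tilt); return (np.array(m)+.019*t.as_matrix()[:,2],t)
plan([g([.50,.196,.056],-75)])
E
```

```text
[0.50205021 0.18532391 0.06897123] [[ 3.17693234e-02 -9.92603098e-01 -1.17174230e-01]
 [-2.53044060e-01 -1.21401733e-01  9.59807441e-01]
 [-9.66932993e-01 -8.42190061e-04 -2.55029169e-01]] [-0.90763979  0.23249762 -4.56754139]
[0.02, 0.002, 0.028, -0.005, 0.007, 0.0]
```

jog_arm:
  moves:
    - [[0.008, 0, 0.002, 0, 0, 0, 40], [0.016, 0, 0.004, 0, 0, 0, 40], [0.019, 0, 0.005, 0, 0, 0, 40], [0.019, 0, 0.005, 0, 0, 0, 40]]

```text
time_s: 7.18
tool_pos: [0.4991, 0.2031, 0.0521]
ee_rot: [[0.027, -0.993, -0.117], [-0.252, -0.12, 0.96], [-0.967, 0.003, -0.254]]
force: [0.0, 0.4, -4.2]
finger_gap: 0.0558
grasp_force: 30.0
```

jog_arm:
  moves:
    - [[0.003, 0, 0.001, 0, 0, 0, 40], [0.004, 0, 0.001, 0, 0, 0, 40], [0.004, 0, 0.001, 0, 0, 0, 40]]

```text
time_s: 7.55
tool_pos: [0.4992, 0.2031, 0.0517]
ee_rot: [[0.029, -0.993, -0.118], [-0.25, -0.121, 0.961], [-0.968, 0.002, -0.252]]
force: [-0.4, -1.9, 5.9]
finger_gap: 0.0561
grasp_force: 30.0
```

Contact is felt, so I'll release and back out along the tool axis.

jog_arm:
  moves:
    - [[0, 0, 0, 0, 0, 0, 87.6], [0, 0, 0, 0, 0, 0, 87.6], [0, 0, 0, 0, 0, 0, 87.6], [0, 0, 0, 0, 0, 0, 87.6], [0, 0, 0, 0, 0, 0, 87.6]]

```text
time_s: 8.18
tool_pos: [0.4992, 0.2031, 0.0503]
ee_rot: [[0.028, -0.993, -0.117], [-0.252, -0.12, 0.96], [-0.967, 0.003, -0.254]]
force: [-0.8, -0.7, -0.0]
finger_gap: 0.0875
grasp_force: 0.0
```

jog_arm:
  moves:
    - [[0, 0, -0.04, 0, 0, 0, 87.6], [0, 0, -0.12, 0, 0, 0, 87.6], [0, 0, -0.22, 0, 0, 0, 87.6], [-0.1, 0, -0.27, 0, 0, 0, 87.6], [-0.2, 0, -0.27, 0, 0, 0, 87.6]]

```text
time_s: 8.8
tool_pos: [0.5129, 0.0959, 0.1822]
ee_rot: [[0.027, -0.993, -0.115], [-0.253, -0.118, 0.96], [-0.967, 0.003, -0.255]]
force: [0.0, 0.3, 0.3]
finger_gap: 0.0878
grasp_force: 0.0
```

```bash
python3 - <<'E'
from h import *
f={n:viewer.grab_frame(n)[:,:,::-1] for n in("top","scene")}
for n in f: cv2.imwrite(f"pics/c_{n}.png",f[n])
cv2.imwrite("pics/c.png",np.hstack([cv2.resize(f[n][y:y+80,x:x+80],(400,400),interpolation=cv2.INTER_CUBIC) for n,x,y in(("top",190,215),("scene",345,155))]))
o=sensors.get_obs();print(o["joints"],o["tool_pos"],o["force"])
E
```

```text
[-17.44665175  34.24960814  -2.03054096 -63.34561363 -99.65193349
  42.16180673] [0.51370869 0.09750725 0.18629321] [-0.23179133 -0.30167965 -0.1414996 ]
```

View pics/c.png

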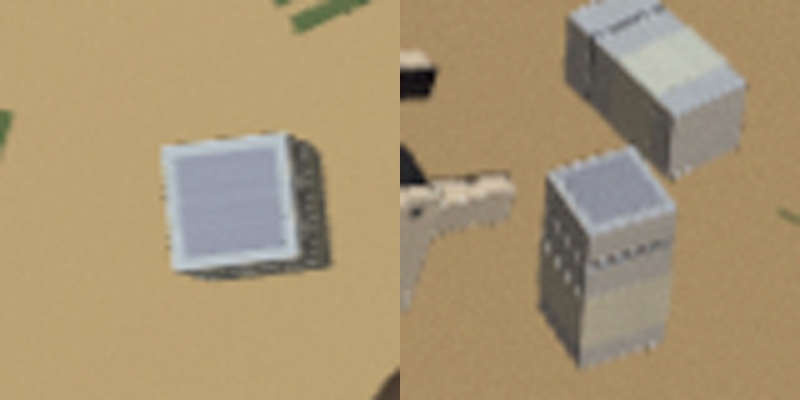

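The tin stands upright with its lid up, top face corners in the left crop at (162,147), (287,133), (298,258) and (175,270). I'll regrip it from above.

```bash
python3 - <<'E'
from h import *
C=np.array([[162,147],[287,133],[298,258],[175,270]])/5-.4+[190,215]
T=ray("top",C,.112); m=T.mean(0); print(m)
for i in range(4):
    d=T[(i+1)%4]-T[i]; print(np.linalg.norm(d),np.degrees(np.arctan2(d[1],d[0])))
C=np.array([[547,175],[630,147],[675,208],[590,237]])/5-.4+[345-80,155]
S=ray("scene",C,.112); print(S.mean(0)); m=(m+S.mean(0))/2
# turn upright while rising, well clear to -y of the tin, then above, then down
plan([([.50,.09,.25],tool(187,-45)),([.50,.12,.28],tool(187,-15)),([m[0],m[1],.25],tool(187)),([m[0],m[1],.061],tool(187))])
E
```

```text
[0.5003648  0.18855564 0.112     ]
0.054795456129805784 -83.40549802255093
0.054614858612999584 -174.05987542225984
0.053627546155338025 95.80083495399418
0.05387126679632612 7.178740890470319
[0.5005726  0.18901401 0.112     ]
[-0.12, 0.028, -0.044, -0.009, 1.003, 0.009]
[-0.085, -0.007, -0.0, 0.0, 1.0, -0.0]
[-0.116, -0.018, 0.093, -0.0, 0.5, 0.0]
[0.0, 0.0, 0.378, 0.0, 0.0, 0.0]
```

jog_arm:
  moves:
    - [[-0.12, 0.028, -0.044, 0, 0.3, 0, 87.6], [-0.12, 0.028, -0.044, 0, 0.65, 0, 87.6], [-0.12, 0.028, -0.044, 0, 1, 0, 87.6], [-0.12, 0.028, -0.044, 0, 1, 0, 87.6], [-0.12, 0.028, -0.044, 0, 1, 0, 87.6]]

```text
time_s: 9.52
tool_pos: [0.4986, 0.0911, 0.2451]
ee_rot: [[0.083, -0.993, -0.088], [-0.698, -0.121, 0.706], [-0.711, 0.003, -0.703]]
force: [-0.1, -0.2, -0.5]
finger_gap: 0.0872
grasp_force: 0.0
```

jog_arm:
  moves:
    - [[-0.085, -0.007, 0, 0, 0.3, 0, 87.6], [-0.085, -0.007, 0, 0, 0.65, 0, 87.6], [-0.085, -0.007, 0, 0, 1, 0, 87.6], [-0.085, -0.007, 0, 0, 1, 0, 87.6], [-0.085, -0.007, 0, 0, 1, 0, 87.6]]

```text
time_s: 10.15
tool_pos: [0.4985, 0.1209, 0.2736]
ee_rot: [[0.114, -0.993, -0.038], [-0.957, -0.12, 0.262], [-0.265, 0.006, -0.964]]
force: [-0.4, -0.8, -0.4]
finger_gap: 0.0875
grasp_force: 0.0
```

```bash
python3 - <<'E'
from h import *
o=sensors.get_obs(); print(o["tool_pos"])
plan([([.5004,.1888,.22],tool(186.4)),([.5004,.1888,.061],tool(186.4))])
E
```

```text
[0.49846173 0.12088456 0.27358287]
[-0.101, -0.021, 0.139, 0.015, 0.512, 0.015]
[0.0, 0.0, 0.318, 0.0, 0.0, 0.0]
```

jog_arm:
  moves:
    - [[-0.1, -0.021, 0.05, 0.015, 0.3, 0.015, 87.6], [-0.101, -0.021, 0.139, 0.015, 0.51, 0.015, 87.6], [-0.101, -0.021, 0.139, 0.015, 0.51, 0.015, 87.6], [-0.101, -0.021, 0.139, 0.015, 0.51, 0.015, 87.6]]

```text
time_s: 10.65
tool_pos: [0.5018, 0.1874, 0.2205]
ee_rot: [[0.109, -0.994, 0.001], [-0.994, -0.109, 0.0], [0.0, -0.001, -1.0]]
force: [0.4, 0.0, 0.1]
finger_gap: 0.0875
grasp_force: 0.0
```

```bash
python3 - <<'E'
from h import *
o=sensors.get_obs(); print(o["tool_pos"])
plan([([.5004,.1888,.061],tool(186.4))])
E
```

```text
[0.50177194 0.18735414 0.22053897]
[-0.003, 0.003, 0.319, -0.003, -0.0, -0.005]
```

jog_arm:
  moves:
    - [[-0.003, 0.003, 0.1, 0, 0, 0, 87.6], [-0.003, 0.003, 0.2, 0, 0, 0, 87.6], [-0.003, 0.003, 0.28, 0, 0, 0, 87.6], [-0.003, 0.003, 0.318, 0, 0, 0, 87.6], [-0.003, 0.003, 0.318, 0, 0, 0, 87.6]]

```text
time_s: 11.28
tool_pos: [0.5009, 0.1882, 0.0619]
ee_rot: [[0.108, -0.994, 0.002], [-0.994, -0.108, 0.0], [0.0, -0.002, -1.0]]
force: [0.0, 0.2, 1.2]
finger_gap: 0.0874
grasp_force: 0.0
```

jog_arm:
  moves:
    - [[0, 0, 0, 0, 0, 0, 40], [0, 0, 0, 0, 0, 0, 40], [0, 0, 0, 0, 0, 0, 40], [0, 0, 0, 0, 0, 0, 40], [0, 0, 0, 0, 0, 0, 40]]

```text
time_s: 11.9
tool_pos: [0.5007, 0.1906, 0.063]
ee_rot: [[0.112, -0.994, 0.005], [-0.994, -0.112, 0.001], [-0.0, -0.005, -1.0]]
force: [-1.8, -0.2, 5.8]
finger_gap: 0.0558
grasp_force: 30.0
```

```bash
python3 - <<'E'
from h import *
o=sensors.get_obs(); print(o["tool_pos"],o["ee_rot"],o["force"],o["finger_gap"])
p=o["tool_pos"]
c=np.array([.575,-.2455]); y=144.6
plan([([*p[:2],.24],tool(186.4)),([.58,-.03,.24],tool(166)),([*c,.24],tool(y)),([*c,.125],tool(y))])
E
```

```text
[0.50072983 0.19063707 0.06304711] [[ 1.12189343e-01 -9.93674812e-01  4.89069295e-03]
 [-9.93686809e-01 -1.12186602e-01  8.31944127e-04]
 [-2.78011699e-04 -4.95315234e-03 -9.99987694e-01]] [-1.80253604 -0.16040166  5.76164398] 0.055810467908720275
[-0.0, -0.002, -0.354, -0.009, 0.001, 0.001]
[0.456, -0.108, 0.0, -0.0, -0.0, 0.68]
[0.421, -0.095, 0.0, 0.0, 0.0, 0.713]
[0.0, 0.0, 0.23, 0.0, 0.0, 0.0]
```

jog_arm:
  moves:
    - [[0, 0, -0.1, 0, 0, 0, 40], [0, 0, -0.22, 0, 0, 0, 40], [0, 0, -0.354, 0, 0, 0, 40], [0, 0, -0.354, 0, 0, 0, 40]]

```text
time_s: 12.4
tool_pos: [0.5013, 0.1916, 0.2439]
ee_rot: [[0.112, -0.994, 0.01], [-0.994, -0.112, 0.005], [-0.004, -0.011, -1.0]]
force: [-0.4, 0.9, -5.4]
finger_gap: 0.0559
grasp_force: 30.0
```

jog_arm:
  moves:
    - [[0.09, -0.02, 0, 0, 0, 0.15, 40], [0.18, -0.04, 0, 0, 0, 0.3, 40], [0.28, -0.07, 0, 0, 0, 0.45, 40], [0.38, -0.09, 0, 0, 0, 0.6, 40], [0.456, -0.108, 0, 0, 0, 0.68, 40]]

```text
time_s: 13.02
tool_pos: [0.5778, -0.032, 0.237]
ee_rot: [[-0.245, -0.97, -0.0], [-0.97, 0.245, 0.0], [-0.0, 0.0, -1.0]]
force: [0.2, 0.7, -4.8]
finger_gap: 0.0559
grasp_force: 30.0
```

jog_arm:
  moves:
    - [[0.09, -0.02, 0, 0, 0, 0.15, 40], [0.18, -0.04, 0, 0, 0, 0.3, 40], [0.28, -0.07, 0, 0, 0, 0.45, 40], [0.38, -0.09, 0, 0, 0, 0.6, 40], [0.421, -0.095, 0, 0, 0, 0.71, 40]]

```text
time_s: 13.65
tool_pos: [0.5725, -0.2479, 0.2366]
ee_rot: [[-0.582, -0.813, -0.0], [-0.813, 0.582, 0.002], [-0.001, 0.001, -1.0]]
force: [0.3, 1.2, -4.3]
finger_gap: 0.0559
grasp_force: 30.0
```

```bash
python3 - <<'E'
from h import *
o=sensors.get_obs(); print(o["tool_pos"],o["force"],o["finger_gap"])
c=np.array([.575,-.2455]); y=144.6
plan([([*c,.14],tool(y))])
E
```

```text
[ 0.57245451 -0.24789366  0.23661325] [ 0.3236715   1.16265023 -4.30153414] 0.055915856259035134
[-0.007, -0.002, 0.193, 0.002, 0.002, -0.006]
```

jog_arm:
  moves:
    - [[-0.007, -0.002, 0.07, 0, 0, 0, 40], [-0.007, -0.002, 0.14, 0, 0, 0, 40], [-0.007, -0.002, 0.193, 0, 0, 0, 40], [-0.007, -0.002, 0.193, 0, 0, 0, 40]]

```text
time_s: 14.15
tool_pos: [0.5747, -0.2426, 0.1393]
ee_rot: [[-0.578, -0.816, -0.003], [-0.816, 0.578, 0.002], [-0.0, 0.004, -1.0]]
force: [0.4, -0.2, -3.8]
finger_gap: 0.0558
grasp_force: 30.0
```

```bash
python3 - <<'E'
from h import *
f={n:viewer.grab_frame(n)[:,:,::-1] for n in("top","scene")}
for n in f: cv2.imwrite(f"pics/d_{n}.png",f[n])
cv2.imwrite("pics/d.png",np.hstack([cv2.resize(f[n][y:y+100,x:x+100],(400,400),interpolation=cv2.INTER_CUBIC) for n,x,y in(("top",378,182),("scene",193,190))]))
o=sensors.get_obs(); print(o["tool_pos"])
c=np.array([.5745,-.246]); y=144.6
plan([([*c,.116],tool(y))])
E
```

```text
[ 0.57730195 -0.24341687  0.14300794]
[0.008, 0.002, 0.054, -0.005, 0.004, 0.005]
```

View pics/d.png

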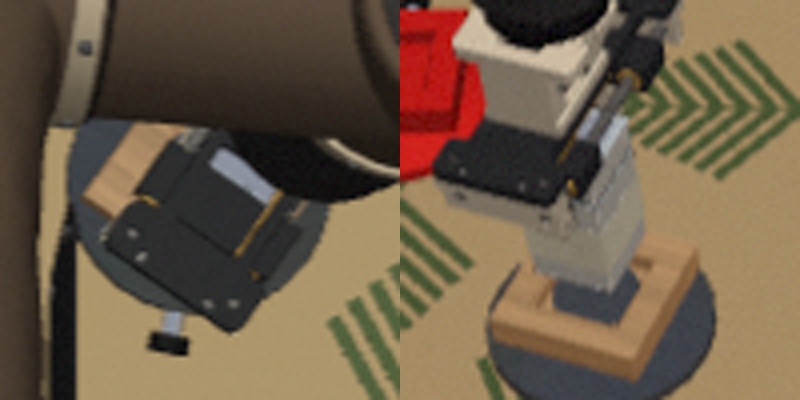

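The tin hangs aligned above the pocket (scene crop, around (590,270)). I'll lower it to near contact.

jog_arm:
  moves:
    - [[0.008, 0.002, 0.03, 0, 0, 0, 40], [0.008, 0.002, 0.054, 0, 0, 0, 40], [0.008, 0.002, 0.054, 0, 0, 0, 40], [0.008, 0.002, 0.054, 0, 0, 0, 40]]

```text
time_s: 14.75
tool_pos: [0.5744, -0.2465, 0.1162]
ee_rot: [[-0.578, -0.816, 0.004], [-0.816, 0.578, 0.0], [-0.003, -0.003, -1.0]]
force: [-1.2, 0.8, -4.2]
finger_gap: 0.0559
grasp_force: 30.0
```

```bash
python3 - <<'E'
from h import *
o=sensors.get_obs(); print(o["tool_pos"],o["force"],o["torque"])
plan([([.5745,-.246,.106],tool(144.6))])
E
```

```text
[ 0.57441433 -0.24649089  0.11620706] [-1.16780885  0.82132156 -4.23077294] [-0.02121004  0.0575137  -0.03243374]
[-0.001, 0.0, 0.02, -0.006, 0.005, 0.004]
```

Now press down gently, 8 mm in small steps.

jog_arm:
  moves:
    - [[0, 0, 0.005, 0, 0, 0, 40], [0, 0, 0.01, 0, 0, 0, 40], [0, 0, 0.014, 0, 0, 0, 40], [0, 0, 0.014, 0, 0, 0, 40]]

```text
time_s: 15.25
tool_pos: [0.5748, -0.2461, 0.1089]
ee_rot: [[-0.578, -0.816, 0.005], [-0.816, 0.578, 0.001], [-0.004, -0.004, -1.0]]
force: [2.8, 1.1, -4.6]
finger_gap: 0.0557
grasp_force: 30.0
```

```bash
python3 - <<'E'
from h import *
o=sensors.get_obs(); print(o["tool_pos"],o["force"],o["torque"])
E
```

```text
[ 0.57475301 -0.24609257  0.10888083] [ 2.75131627  1.09151351 -4.5748099 ] [ 0.82191801 -0.88380584 -0.01214163]
```

It is entering (below the rim with no upward load). Continuing down.

jog_arm:
  moves:
    - [[0, 0, 0.006, 0, 0, 0, 40], [0, 0, 0.012, 0, 0, 0, 40], [0, 0, 0.016, 0, 0, 0, 40], [0, 0, 0.016, 0, 0, 0, 40]]

```text
time_s: 15.75
tool_pos: [0.5747, -0.2462, 0.1008]
ee_rot: [[-0.578, -0.816, 0.005], [-0.816, 0.578, 0.001], [-0.003, -0.003, -1.0]]
force: [3.7, 3.0, -5.6]
finger_gap: 0.0559
grasp_force: 29.9
```

```bash
python3 - <<'E'
from h import *
o=sensors.get_obs(); print(o["tool_pos"],o["force"],o["torque"])
E
```

```text
[ 0.57466459 -0.2461605   0.1007884 ] [ 3.73910016  3.02654473 -5.55875287] [ 1.53373324 -1.57814811 -0.11943274]
```

jog_arm:
  moves:
    - [[-0.002, -0.001, 0.002, 0, 0, 0, 40], [-0.002, -0.001, 0.004, 0, 0, 0, 40], [-0.002, -0.001, 0.006, 0, 0, 0, 40], [-0.002, -0.001, 0.006, 0, 0, 0, 40]]

```text
time_s: 16.25
tool_pos: [0.5749, -0.2459, 0.099]
ee_rot: [[-0.578, -0.816, 0.004], [-0.816, 0.578, 0.0], [-0.002, -0.003, -1.0]]
force: [-1.7, 4.2, 5.6]
finger_gap: 0.056
grasp_force: 30.0
```

Bottomed at the expected height (0.099). Releasing and backing off upward.

jog_arm:
  moves:
    - [[0, 0, 0, 0, 0, 0, 87.6], [0, 0, 0, 0, 0, 0, 87.6], [0, 0, 0, 0, 0, 0, 87.6], [0, 0, 0, 0, 0, 0, 87.6], [0, 0, 0, 0, 0, 0, 87.6]]

```text
time_s: 16.88
tool_pos: [0.5752, -0.2459, 0.098]
ee_rot: [[-0.578, -0.816, 0.004], [-0.816, 0.578, 0.0], [-0.003, -0.003, -1.0]]
force: [-0.5, 0.2, 0.2]
finger_gap: 0.0872
grasp_force: 0.0
```

jog_arm:
  moves:
    - [[0, 0, -0.04, 0, 0, 0, 87.6], [0, 0, -0.12, 0, 0, 0, 87.6], [0, 0, -0.22, 0, 0, 0, 87.6], [0, 0, -0.34, 0, 0, 0, 87.6], [0, 0, -0.34, 0, 0, 0, 87.6]]

```text
time_s: 17.5
tool_pos: [0.577, -0.2468, 0.2741]
ee_rot: [[-0.577, -0.816, 0.014], [-0.817, 0.577, -0.002], [-0.006, -0.012, -1.0]]
force: [0.1, 1.3, -1.0]
finger_gap: 0.0875
grasp_force: 0.0
```

jog_arm:
  moves:
    - [[0.1, 0.2, 0, 0, 0, 0, 87.6], [0.2, 0.3, 0, 0, 0, 0, 87.6], [0.2, 0.4, 0, 0, 0, 0, 87.6], [0.2, 0.4, 0, 0, 0, 0, 87.6], [0.2, 0.4, 0, 0, 0, 0, 87.6]]

```text
time_s: 18.12
tool_pos: [0.3514, -0.2116, 0.2675]
ee_rot: [[-0.578, -0.816, 0.006], [-0.816, 0.578, 0.001], [-0.004, -0.005, -1.0]]
force: [0.1, -0.5, 0.8]
finger_gap: 0.0874
grasp_force: 0.0
```

```bash
python3 - <<'E'
from h import *
f={n:viewer.grab_frame(n)[:,:,::-1] for n in("top","scene")}
cv2.imwrite("pics/e.png",np.hstack([cv2.resize(f[n][y:y+100,x:x+100],(400,400),interpolation=cv2.INTER_CUBIC) for n,x,y in(("top",378,182),("scene",193,190))]))
print(sensors.get_obs()["tool_pos"])
# where an upright tin, fully home (lid at 0.148), should show its lid corners
a=np.radians(54.6+np.array([45,135,225,315])); P=np.c_[.5749+.0396*np.cos(a),-.2459+.0396*np.sin(a),np.full(4,.148)]
print((proj("top",P)-[378,182])*4,(proj("scene",P)-[193,190])*4+[400,0])
E
```

```text
[ 0.3537554  -0.21202119  0.26743954]
[[171.97899125 161.50886399]
 [260.20134804 223.26488497]
 [320.86914074 136.91919308]
 [232.70953619  75.62735468]] [[631.81775217 163.78737253]
 [552.87677782 143.08417951]
 [514.30105109 204.46261197]
 [594.76608195 226.17313761]]
```

View pics/e.png

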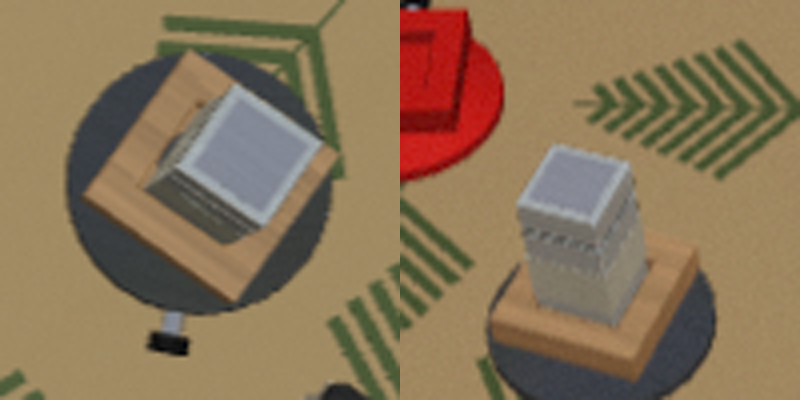

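The lid matches its predicted home position to about 1–2 px. I'll zoom in on the dark patch at the left pocket edge, around (170,150), before handing in.

```bash
python3 - <<'E'
from h import *
f={n:viewer.grab_frame(n)[:,:,::-1] for n in("top","scene")}
cv2.imwrite("pics/f.png",np.hstack([cv2.resize(f[n][y:y+60,x:x+40],(400,600),interpolation=cv2.INTER_CUBIC) for n,x,y in(("top",410,190),("scene",320-103,225))]))
a=np.radians(54.6+np.array([45,135,225,315]))
for h,z,m in((.0424,.05,"pocket"),(.0396,.036,"base"),(.0396,.05,"tin at rim")):
    P=np.c_[.5749+h*np.cos(a),-.2459+h*np.sin(a),np.full(4,z)]
    print(m,((proj("top",P)-[410,190])*10).round().tolist(),((proj("scene",P)-[217,225])*10+[400,0]).round().tolist())
E
```

```text
pocket [[23.0, 377.0], [241.0, 530.0], [391.0, 317.0], [174.0, 165.0]] [[789.0, 301.0], [587.0, 246.0], [489.0, 409.0], [695.0, 466.0]]
base [[26.0, 382.0], [227.0, 523.0], [365.0, 326.0], [165.0, 186.0]] [[784.0, 338.0], [597.0, 287.0], [506.0, 438.0], [697.0, 492.0]]
tin at rim [[36.0, 375.0], [239.0, 518.0], [379.0, 319.0], [176.0, 177.0]] [[779.0, 305.0], [590.0, 253.0], [499.0, 405.0], [691.0, 459.0]]
```

View pics/f.png

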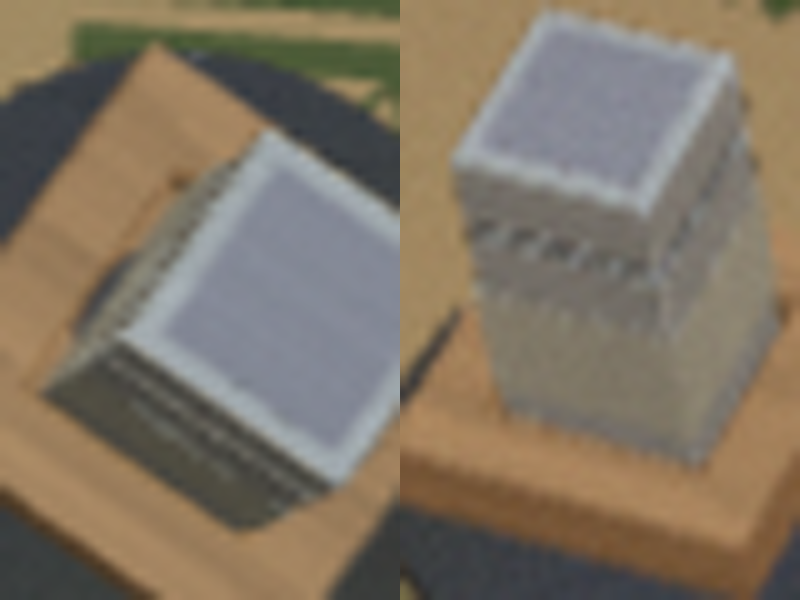

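The zoom shows the tin upright in the pocket. Its slack (about 4 mm) is all on one side, and only about 8 mm of the 22 mm bare strip below the band shows above the rim, so it is fully home. Handing in.

```bash
python3 -c "
from workcell import arm; print(arm.finish_job())"
```

```text
the job is handed in; nothing more can be done
None
```

The tin was stood upright and released, then regripped and seated lid up, fully home in the stand's pocket by force, height and camera checks; I let go and handed in at about 18 s, without going near the mug, gift box or spool.

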